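# Ready two seasoning cups and open the canister with the unknown thread

## Robot

A 6-joint arm with a two-finger parallel gripper is mounted at the origin on the work surface. World frame = base frame: x ahead of the robot, y to its left, z up, the work surface at z = 0. Lengths are in m, angles in rad, forces in N, time in s.
With the tool pointing down it reaches from about 0.225 to 0.725 m from the base axis. Payload 3.1 kg.
Tool frame: the origin (TCP) lies between the finger pads; the fingertips stand 19 mm ahead of it and the grasp point (between the pads) is the TCP; x points along the fingers, z is the direction in which the jaws open and shut, and the axes are right-handed (so a half turn about x gives the same grasp; the last joint's range is limited). The gripper opens to 85 mm and grips with 20 to 120 N. Pads are 22 mm wide; open, the fingers measure 114 mm over their backs; the gripper's body (76 mm by 85 mm) begins 54 mm behind the grasp point. The pads swing forward as they close: fully open they stand 13 mm farther back than shut.
Start: joints at [1.019, 0.048, 0.099, 1.622, 0, 1.443], TCP at [0.216, 0.479, 0.222] pointing down, gripper open.
Joint ranges: [-2.91, 2.91], [-0.99, 1.94], [-1.21, 1.42], [-2.12, 2.29], [-1.49, 1.47], [-3.14, 3.14]. Speed limits (rad/s): [2.79, 2.79, 3.14, 3.14, 3.14, 3.14].

## Interface

Orientations are given as a 3x3 rotation matrix whose columns are the frame's x, y, z axes.
In Python, from workcell import * gives the robot as it stands. The module is installed in compiled form; this text tells all that it offers. Calls block until the motion is done:
- goto(position, orientation): joint-space move of the TCP to a pose.
- move_linear(position, ori=None, max_speed=0.15): straight line of the TCP; ori=None keeps the orientation; max_speed is the mean speed in m/s.
- goto_joints(angles): joint-space move.
- gripper_to(opening, grasp_force=None): finger opening in m; grasp_force is the grip in N (None keeps the last); returns when the fingers have stopped.
- hold(seconds).
- inverse_kinematics(position, orientation): joint angles nearest the present ones, or None.
- snapshot(name): name is "scene" or "top"; returns a dict with "frame" (480x640x3 uint8, blue, green, red), "camera_matrix" (3x3 intrinsics, pixels), "dist_coeffs" ([k1, k2, p1, p2, k3] as OpenCV has them; the pictures are not rectified), "world_from_camera" (4x4, takes a point from camera to world coordinates). Camera axes: x right, y down, z forward; pixel columns grow to the right and rows downward; lengths in m; the calibration is good to about 2 mm. A picture is of the moment at which its call begins. There is no depth.
A pose or a line that the arm cannot do raises PlanningError and nothing moves.
- sign_off(): hands the job in, once; it reports no verdict.
Trained networks look in a picture, given as the dict that the camera call returned (one of the last four; its "shot" number tells which), for a name from the list of things; names that differ only in an ending like _2 or _b are one class to them, and where a whole thing is asked for, a point or a joint stands for the part that bears it (a point fixed in the world has none). Each returns a list of dicts, best first, with "conf" (0 to 1); they miss things now and then, are a little off and sometimes report something else, mostly with a low value. They report only what shows in the picture. A call takes as long as a camera call. They do not tell look-alikes from the thing itself.
- outline_of(picture, label): "pixels" (480x640 bool, what is visible of it) and "box" ([left, top, right, bottom] in pixels, round what is visible of it).
- landmark_of(picture, label): "centre" ([row, column] in pixels: a listed point, or the origin of a listed thing).
Readings, each from a call of its own:
- get_time_s(): time.
- get_joint_positions(): joint angles.
- get_qvel(): joint speeds.
- get_tau(): joint torques, N m.
- get_tool_pos(): TCP position.
- get_ee_rot(): TCP orientation.
- get_contact_force(): force on the tool from outside, world axes, zero at the start.
- get_torque(): the same for the moment, N m.
- get_opening(): finger opening in m.
Only numpy, scipy, OpenCV 4.12 (cv2) and the standard library are available. Lean on these libraries where they do the work, as an engineer would, in place of code of your own. Each camera call takes 0.05 s, during which the arm holds its last target. There are 200 camera calls.

## Task

Get ready to refill the seasoning cups: first stand the red-banded cup upright, fully down in rack pocket 1 (one dot) and let it go, then the blue-banded cup in pocket 2 (two dots) in the same way. Then take the black cap off the orange canister - nobody knows which way its quick thread runs, so try loosening it both ways - and finish while still holding the cap in the gripper, level and still, lifted about 6 cm or more straight up off the canister. Leave the green canister's cap, the salt jar and the spatula where they are.

Things in the scene. Friction and masses are not known exactly. Their poses are not given: they have to be found in the camera images.
- cup_red: open steel seasoning cup with a red band at mid-height, loose, 36 mm outer diameter, 75 mm tall, 2.5 mm wall, about 60 g, standing upright. Origin: centre of its underside, z up. The outside can be gripped anywhere from above.
- cup_blue: the same cup with a blue band; same size, same origin.
- rack: fixed white block, 90 (x) x 190 (y) x 35 mm high, with three round pockets in a row along its y, 60 mm apart, each 42 mm wide, chamfered, 30 mm deep (floor 5 mm up): a seated cup stands 45 mm out of it. One, two or three black dots on top, towards the block's -x edge, number the pockets. Origin: centre of the underside; z up. At yaw 0 its -x edge faces the robot.
- pocket1 (a point): centre of the mouth of pocket 1 (one dot), at the block's top, 35 mm above the table; at block x +10 mm, y +60 mm.
- pocket2 (a point): centre of the mouth of pocket 2 (two dots), at block x +10 mm, y 0. (Pocket 3, three dots, at y -60 mm, stays empty.)
- can_orange: fixed orange seasoning canister, 80 mm diameter (foot flange 96 mm), shoulder 105 mm high, above it a steel neck 32 mm in diameter (43 mm over its thread) up to the mouth. Origin: centre of the underside, z up. It stands in one of two places, the green one in the other.
- mouth (a point): centre of the orange canister's mouth, 135 mm above the table. Its quick thread is of unknown hand, new each time. Turned the right way the cap runs freely, lifts straight off after 45 to 66 degrees and meets a hard stop only beyond 125; the wrong way it meets a hard stop within 25 degrees, felt as a moment about the vertical over 0.2 Nm; gripped at 10 to 15 N it then slips in the fingers
- cap_orange: round ribbed black cap on the orange canister, 56 mm diameter, 24 mm tall, about 80 g, a thin white disc on top; a loose body. Origin: centre of its lower rim, z up; screwed on, that is 117 mm above the table, its top at 141 mm, 12 mm of neck showing below. It does not rise as it turns; locked, it gives only 2 mm when pulled; free, it lifts with under 8 N.
- can_green: fixed green canister of the same make and size, same origin; not used.
- cap_green: the green canister's cap, same as the other; to be left alone.
- salt_jar: closed salt jar with a red lid, 60 mm diameter, 90 mm tall, loose bystander. Origin: centre of the underside.
- spatula: spatula lying flat on the table roughly along y, loose bystander. Origin at its middle, on its underside.
There are look-alikes about, which are no part of the job. Of the things like the rack, leave any that is yellow; of the rest the smaller one is meant.

How it is judged:
On the way, in this order (a step that is already met when the one before it is completed fails the run):
1. the red-banded cup is fully down and upright in pocket 1, let go (horizontal distance between cup_red and pocket1 below 0.006 m and z of cup_red in the frame of rack below 0.01 m and angle between cup_red's own z axis and vertical below 0.1 rad and contact force between the fingers and cup_red below 0.05 N), for 0.2 s.
2. then the blue-banded cup is fully down and upright in pocket 2, let go (horizontal distance between cup_blue and pocket2 below 0.006 m and z of cup_blue in the frame of rack below 0.01 m and angle between cup_blue's own z axis and vertical below 0.1 rad and contact force between the fingers and cup_blue below 0.05 N), for 0.2 s.
3. then the cap is off the orange canister, in the gripper (z of cap_orange in the frame of can_orange above 0.16 m and contact force between cap_orange and can_orange below 0.05 N and contact force between the fingers and cap_orange above 0.5 N), for 0.2 s.
At the end, for the whole second after the job is handed in: Gripper holds the orange canister's cap level (0.25 rad), still (0.03 m/s), rim 25 mm or more above the mouth (under 400 mm high), within 60 mm of the axis, not touching the canister; red cup in pocket 1, blue in 2: within 6 mm of centre, underside under 10 mm high, upright to 0.1 rad (all of step 3 and z of cap_orange in the frame of can_orange below 0.4 m and horizontal distance between cap_orange and can_orange below 0.06 m and angle between cap_orange's own z axis and vertical below 0.25 rad and linear speed of cap_orange below 0.03 m/s and horizontal distance between cup_red and pocket1 below 0.006 m and z of each of cup_red, cup_blue in the frame of rack below 0.01 m and angle between each of cup_red, cup_blue's own z axis and vertical below 0.1 rad and horizontal distance between cup_blue and pocket2 below 0.006 m); the arm keeps its last pose, push and grip.
It fails at once if the green canister's cap is disturbed (moved over 10 mm) (distance of cap_green from where it was at the start of the episode above 0.01 m).
It fails at once if the salt jar is moved over 20 mm (distance of salt_jar from where it was at the start of the episode above 0.02 m).
It fails at once if the spatula is moved over 20 mm (distance of spatula from where it was at the start of the episode above 0.02 m).
It also fails if it takes over 72 s, if anything falls off the work surface, if the arm or the gripper's body presses on something with over 40 N, if the wrist force passes 120 N, or if a joint passes its speed limit or range.

## Working session

There is one attempt and no reset: what is moved stays moved. The work goes in short steps, each a Python script; the robot and the scene stay as the last script left them, time stands still between calls to the robot, and variables do not carry over. Pictures are saved under pics/ and viewed, about 8 in all and at most 12, crops included, and the job is handed in when it is done.

```bash
mkdir -p pics
cat > h.py <<'E'
from workcell import *
import numpy as np, cv2
def ray(s,px): # px=(col,row)
    K=np.array(s["camera_matrix"]);d=np.array(s["dist_coeffs"]);T=np.array(s["world_from_camera"])
    u=cv2.undistortPoints(np.array([[px]],float),K,d)[0,0]
    return T[:3,3],T[:3,:3]@np.array([u[0],u[1],1.])
def onz(s,px,z):
    o,r=ray(s,px); return o+r*(z-o[2])/r[2]
def proj(s,P):
    T=np.linalg.inv(np.array(s["world_from_camera"]))
    return cv2.projectPoints(np.array(P,float).reshape(-1,1,3),cv2.Rodrigues(T[:3,:3])[0],T[:3,3],np.array(s["camera_matrix"]),np.array(s["dist_coeffs"]))[0][:,0]
def R(yaw): # tool down; jaw axis z at yaw in xy
    x=np.array([0,0,-1.]);z=np.array([np.cos(yaw),np.sin(yaw),0]);return np.column_stack([x,np.cross(z,x),z])
E
python3 - <<'E'
from h import *
zs=dict(cup_red=0,cup_blue=0,rack=0,pocket1=.035,pocket2=.035,can_orange=0,mouth=.135,cap_orange=.117,can_green=0,cap_green=.117,salt_jar=0,spatula=0)
print(get_time_s(),np.round(get_ee_rot(),2).tolist())
for c in("top","scene"):
    s=snapshot(c); cv2.imwrite(f"pics/{c}0.png",s["frame"])
    print(c,np.round(np.array(s["world_from_camera"]),3).tolist())
    for n,z in zs.items():
        for l in landmark_of(s,n):
            r,cc=l["centre"];print(c,n,round(l["conf"],2),(round(cc),round(r)),np.round(onz(s,(cc,r),z)[:2],3))
print(get_time_s())
E
```

```text
0.0 [[-0.0, -0.91, 0.41], [-0.0, 0.41, 0.91], [-1.0, 0.0, -0.0]]
top [[0.012, -0.998, 0.067, 0.443], [-1.0, -0.012, 0.002, 0.029], [-0.001, -0.067, -0.998, 1.287], [0.0, 0.0, 0.0, 1.0]]
top cup_red 0.56 (470, 218) [ 0.578 -0.304]
top cup_blue 0.63 (465, 265) [ 0.466 -0.291]
top cup_blue 0.27 (218, 238) [0.522 0.295]
top rack 0.95 (196, 131) [0.781 0.357]
top rack 0.85 (234, 329) [0.308 0.252]
top pocket1 0.88 (199, 323) [0.325 0.328]
top pocket1 0.85 (164, 132) [0.771 0.424]
top pocket1 0.81 (186, 231) [0.536 0.363]
top pocket1 0.67 (231, 324) [0.324 0.253]
top pocket1 0.59 (211, 234) [0.529 0.305]
top pocket1 0.58 (196, 132) [0.771 0.349]
top pocket2 0.88 (199, 323) [0.325 0.328]
top pocket2 0.85 (164, 132) [0.771 0.424]
top pocket2 0.81 (186, 231) [0.536 0.363]
top pocket2 0.67 (231, 324) [0.324 0.253]
top pocket2 0.59 (211, 234) [0.529 0.305]
top pocket2 0.58 (196, 132) [0.771 0.349]
top can_orange 0.7 (332, 264) [0.464 0.025]
top mouth 0.96 (335, 266) [0.458 0.018]
top cap_orange 0.88 (337, 261) [0.469 0.014]
top can_green 0.61 (329, 176) [0.675 0.034]
top cap_green 0.75 (328, 16
[... 956 characters left out ...]
4) [ 0.607 -0.293]
scene pocket2 0.65 (453, 267) [0.534 0.306]
scene pocket2 0.62 (519, 371) [0.774 0.413]
scene pocket2 0.56 (484, 373) [0.788 0.35 ]
scene pocket2 0.33 (322, 206) [0.377 0.01 ]
scene can_orange 0.76 (325, 242) [0.462 0.028]
scene can_orange 0.67 (174, 324) [ 0.732 -0.243]
scene mouth 0.67 (325, 198) [0.466 0.026]
scene mouth 0.28 (320, 319) [0.783 0.054]
scene cap_orange 0.77 (323, 204) [0.463 0.022]
scene can_green 0.94 (318, 319) [0.679 0.04 ]
scene cap_green 0.64 (366, 347) [0.817 0.138]
scene cap_green 0.58 (318, 282) [0.684 0.039]
scene salt_jar 0.66 (366, 346) [0.733 0.138]
scene spatula 0.69 (172, 321) [ 0.724 -0.249]
scene spatula 0.52 (190, 231) [ 0.468 -0.286]
1.3
```

View pics/top0.png

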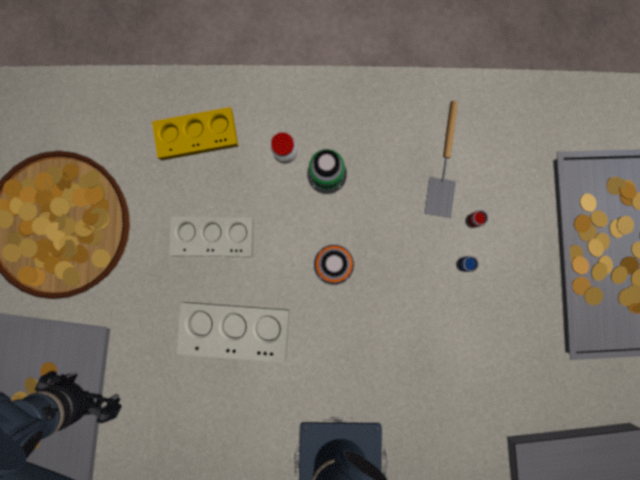

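View pics/scene0.png

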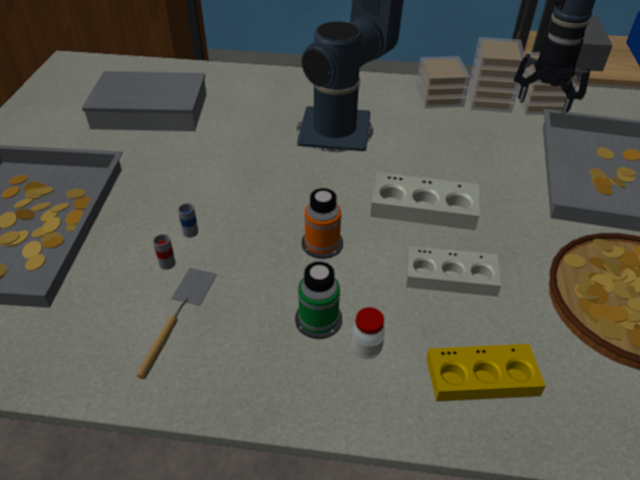

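Top view: the small white rack sits at about (212,236), dots toward the robot, one-dot pocket at left (187,231). The bigger white one and the yellow one are decoys. Red cup at (478,218), blue at (467,264), orange canister at (334,263). Next I'll fit silhouettes for precise positions.

```bash
cat >> h.py <<'E'
from scipy.optimize import minimize
def cyl(p,r,z0,z1):
    a=np.linspace(0,2*np.pi,40,endpoint=False)
    return np.vstack([np.c_[p[0]+r*np.cos(a),p[1]+r*np.sin(a),0*a+z] for z in(z0,z1)])
def box(p,lx,ly,h):
    c,s=np.cos(p[2]),np.sin(p[2])
    return np.array([[p[0]+c*x-s*y,p[1]+s*x+c*y,z] for x in(-lx/2,lx/2) for y in(-ly/2,ly/2) for z in(0,h)])
def fit(s,mask,pts,p0):
    k=8; r,c=np.nonzero(mask); r0,c0=r.min()-12,c.min()-12; r1,c1=r.max()+13,c.max()+13
    M=cv2.resize(mask[r0:r1,c0:c1].astype(np.float32),None,fx=k,fy=k,interpolation=cv2.INTER_LINEAR)>.5
    def f(p):
        q=(proj(s,pts(p))-[c0,r0]+.5)*k-.5
        I=np.zeros(M.shape,np.uint8); cv2.fillConvexPoly(I,cv2.convexHull(np.round(q*16).astype(np.int32)),1,shift=4)
        I=I>0; return 1-(I&M).sum()/(I|M).sum()
    sim=np.vstack([p0]+[np.array(p0)+d for d in np.diag([.015,.015,.1][:len(p0)])])
    o=minimize(f,p0,method="Nelder-Mead",options=dict(initial_simplex=sim,xatol=1e-4,fatol=1e-4))
    return o.x,1-o.fun
E
python3 - <<'E'
from h import *
T={"rack":(lambda p:box(p,.09,.19,.035),[.526,.304,0]),"cup_red":(lambda p:cyl(p,.018,0,.075),[.575,-.305]),"cup_blue":(lambda p:cyl(p,.018,0,.075),[.466,-.287]),
"cap_orange":(lambda p:cyl(p,.028,.117,.141),[.463,.02]),"salt_jar":(lambda p:cyl(p,.03,0,.09),[.733,.138])}
for c in("top","scene"):
    s=snapshot(c)
    for n,(f,p0) in T.items():
        t=proj(s,f(p0).mean(0))[0]
        for o in outline_of(s,n):
            b=o["box"]
            if np.hypot((b[0]+b[2])/2-t[0],(b[1]+b[3])/2-t[1])>25: continue
            x,i=fit(s,np.array(o["pixels"]),f,p0); print(c,n,round(o["conf"],2),np.round(x,4),round(i,3))
    f=s["frame"]
    if c=="top":
        a=cv2.resize(f[190:290,150:270],None,fx=5,fy=5,interpolation=cv2.INTER_CUBIC);cv2.imwrite("pics/rk.png",a)
E
```

```text
top rack 0.72 [ 0.5252  0.3066 -0.0042] 0.967
top cup_red 0.73 [ 0.571  -0.3092] 0.929
top cup_blue 0.76 [ 0.4684 -0.2862] 0.952
top cap_orange 0.92 [0.465  0.0203] 0.962
top salt_jar 0.88 [0.7294 0.1375] 0.906
scene rack 0.66 [ 0.527   0.3067 -0.0176] 0.952
scene cup_red 0.97 [ 0.5768 -0.3074] 0.932
scene cup_blue 0.58 [ 0.4716 -0.2861] 0.948
scene cap_orange 0.91 [0.467  0.0218] 0.953
scene salt_jar 0.62 [0.7322 0.1403] 0.843
```

View pics/rk.png

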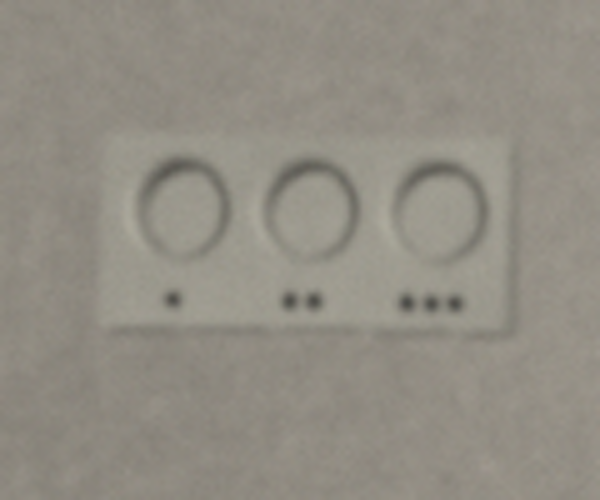

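```bash
cat >> h.py <<'E'
def go(p,yaw):
    c=[(abs(q-np.array(get_joint_positions())).max(),y) for y in(yaw,yaw+np.pi) for q in[inverse_kinematics(list(p),R(y))] if q is not None]
    y=min(c)[1]; goto(list(p),R(y)); return y
def lin(p,v=.15): move_linear(list(p),None,v)
def st(m=""): print(m,"t",round(get_time_s(),2),"p",np.round(get_tool_pos(),4),"op",round(get_opening(),4),"F",np.round(get_contact_force(),2),"M",np.round(get_torque(),3),"j6",round(get_joint_positions()[5],2))
def pick(x,y,yaw):
    go([x,y,.22],yaw); gripper_to(.07,20)
    lin([x,y,.032],.2); gripper_to(.02,20); st("close1")
    gripper_to(.052); go([x,y,.032],yaw+np.pi/2); gripper_to(.02); st("close2")
    gripper_to(.044); lin([x,y,.055]); gripper_to(.02,25); st("grip")
    lin([x,y,.23],.25); st("up")
E
python3 - <<'E'
from h import *
pick(.574,-.308,-np.pi/4)
go([.5365,.3665,.16],0); hold(.2); st("over")
for c in("top","scene"):
    s=snapshot(c); cv2.imwrite(f"pics/o_{c}.png",s["frame"])
    for o in outline_of(s,"cup_red"):
        print(c,o["box"],o["conf"], np.round(fit(s,np.array(o["pixels"]),lambda p:cyl(p,.018,.105,.18),[.5365,.3665]),4) if 0 else "")
s=cv2.imread("pics/o_scene.png")[180:320,380:560];cv2.imwrite("pics/o1.png",cv2.resize(s,None,fx=4,fy=4))
E
```

```text
close1 t 6.73 p [ 0.5747 -0.3084  0.0335] op 0.0342 F [-0.62  0.44  3.73] M [ 0.161  0.128 -0.012] j6 1.76
close2 t 8.73 p [ 0.574 -0.308  0.032] op 0.034 F [ 0.77 -0.09  0.25] M [-0.015  0.038 -0.016] j6 0.19
grip t 9.53 p [ 0.5742 -0.3082  0.0552] op 0.0338 F [ 0.24 -0.73  3.95] M [-0.034 -0.045  0.008] j6 0.19
up t 10.38 p [ 0.5734 -0.3076  0.2278] op 0.0335 F [ 0.11 -0.31 -1.51] M [-0.066  0.001  0.019] j6 0.19
over t 12.99 p [0.5371 0.3659 0.1601] op 0.0335 F [-0.16 -0.03 -1.55] M [ 0.007 -0.039  0.01 ] j6 -1.07
top [165.6, 219.5, 182.1, 234.8] 0.8 
scene [479.7, 214.1, 500.7, 255.4] 0.7
```

View pics/o1.png

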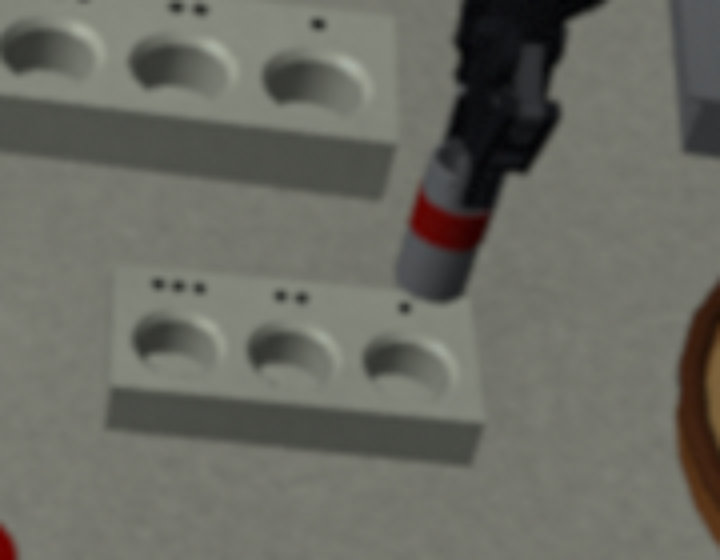

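The cup is held upright over pocket 1 (crop (405,365)). I'll go down while watching the force.

```bash
cat >> h.py <<'E'
def insert(x,y,zs=.060):
    lin([x,y,.095],.1); hold(.1); f0=np.array(get_contact_force()); st("pre")
    for z in np.arange(.091,zs-.0001,-.004):
        lin([x,y,z],.05); f=np.array(get_contact_force())-f0; print(round(z,3),np.round(f,1),round(get_tool_pos()[2],4))
        if f[2]>(8 if z>.067 else 12): return z
    return 0
E
python3 - <<'E'
from h import *
print("stop",insert(.5365,.3665)); st()
E
```

```text
pre t 14.09 p [0.5373 0.3669 0.0964] op 0.0334 F [-1.   -0.13 -0.23] M [-0.009 -0.001  0.033] j6 -1.07
0.091 [ 2.   0.4 -0.6] 0.091
0.087 [0.9 0.3 2.4] 0.088
0.083 [-3.1  0.  12.5] 0.0875
stop 0.08299999999999999
 t 14.84 p [0.5374 0.3677 0.0875] op 0.0333 F [-4.12 -0.11 12.27] M [-0.177  0.787 -0.019] j6 -1.07
```

```bash
cat >> h.py <<'E'
def comply(x,y,z=.086,zs=.060,n=25):
    # lateral admittance descent: shift along the reaction force, go down only while Fz is small
    lin([x,y,z],.05); hold(.05)
    for i in range(n):
        f=np.array(get_contact_force()); f[2]+=.8
        if f[2]<5: z-=.004
        elif f[2]>10: z+=.001
        if f[2]>2 or np.hypot(*f[:2])>2: x+=float(np.clip(f[0]*.0003,-.001,.001)); y+=float(np.clip(f[1]*.0003,-.001,.001))
        z=max(z,zs); lin([x,y,z],.06); p=get_tool_pos()
        print(np.round([x,y,z],4),"F",np.round(f,1),round(p[2],4))
        if p[2]<zs+.0015: break
    return x,y,z
E
python3 - <<'E'
from h import *
print(comply(.5365,.3665)); st()
E
```

```text
[0.5363 0.3668 0.086 ] F [-0.8  0.9  6.7] 0.0876
[0.536  0.3669 0.086 ] F [-0.7  0.4  7.6] 0.0876
[0.5359 0.3668 0.086 ] F [-0.4 -0.3  8. ] 0.0876
[0.536  0.3667 0.086 ] F [ 0.2 -0.3  8.5] 0.0876
[0.536  0.3668 0.086 ] F [-0.1  0.2  7.8] 0.0876
[0.5359 0.367  0.086 ] F [-0.1  0.6  7.7] 0.0876
[0.536  0.3667 0.086 ] F [ 0.3 -0.9  7.7] 0.0877
[0.5362 0.3668 0.086 ] F [0.5 0.3 6.9] 0.0877
[0.536 0.367 0.086] F [-0.4  0.8  8.4] 0.0877
[0.5358 0.3671 0.086 ] F [-0.8  0.1  7.7] 0.0877
[0.5358 0.3672 0.086 ] F [-0.1  0.3  8.6] 0.0876
[0.5355 0.367  0.086 ] F [-0.9 -0.6  7. ] 0.0877
[0.5358 0.3669 0.086 ] F [ 0.9 -0.3  7.6] 0.0877
[0.5357 0.3672 0.086 ] F [-0.4  1.1  7.9] 0.0877
[0.5357 0.3672 0.086 ] F [ 0.3 -0.   6.7] 0.0876
[0.5358 0.3673 0.086 ] F [0.1 0.1 7.9] 0.0877
[0.5357 0.3672 0.086 ] F [-0.4 -0.1  7.8] 0.0876
[0.5357 0.3674 0.086 ] F [0.2 0.6 7.3] 0.0876
[0.5357 0.3673 0.086 ] F [-0.1 -0.3  7. ] 0.0876
[0.5357 0.3675 0.086 ] F [-0.1  0.6  7.8] 0.0876
[0.5356 0.3673 0.086 ] F [-0.3 -0.8  7.8] 0.0876
[0.5358 0.367  0.086 ] F [ 0.6 -0.8  7.8] 0.0877
[0.5356 0.3671 0.086 ] F [-0.5  0.1  8.1] 0.0877
[0.5358 0.3672 0.086 ] F [0.6 0.6 8.3] 0.0876
[0.5357 0.3672 0.086 ] F [-0.3 -0.2  7.3] 0.0876
(0.5356872076819512, 0.36718851606369146, 0.086)
 t 21.39 p [0.5369 0.3676 0.0876] op 0.0338 F [-0.31 -0.81  6.28] M [-0.056 -0.076  0.028] j6 -1.07
```

Run:
```python
from h import *
fs=[]
for c in("top","scene"):
    s=snapshot(c); ctr=proj(s,[.53,.34,.05])[0].astype(int)
    for o in outline_of(s,"cup_red")[:1]:
        print(c,np.round(fit(s,np.array(o["pixels"]),lambda p:cyl(p,.018,.034,.108),[.5365,.3665])[0],4))
    f=s["frame"][ctr[1]-40:ctr[1]+40,ctr[0]-50:ctr[0]+50]; f=cv2.resize(f,None,fx=7,fy=7,interpolation=cv2.INTER_CUBIC)
    # draw expected: pocket rims
    for P,col in((cyl([.5365,.3665],.021,.035,.035)[:40],(0,255,0)),(cyl([.5357,.3065],.021,.035,.035)[:40],(0,255,0)),(box([.526,.3066,-.01],.09,.19,.035)[[1,3,7,5]],(255,0,255))):
        q=(proj(s,P)-(ctr-[50,40])+.5)*7; cv2.polylines(f,[q.astype(np.int32)],True,col,1)
    fs.append(f)
cv2.imwrite("pics/ins.png",cv2.resize(np.vstack(fs),(500,800))[:,:]) ; cv2.imwrite("pics/ins.png",cv2.resize(np.hstack(fs),(800,320)))
```

```text
top [0.5387 0.3568]
scene [0.5449 0.3632]
```

View pics/ins.png

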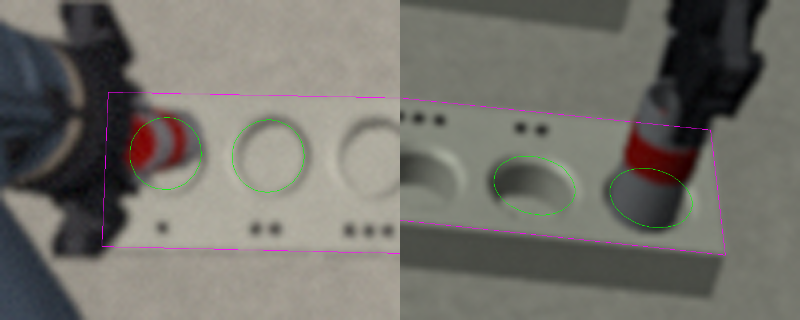

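Run:
```python
from h import *
from scipy.optimize import differential_evolution as DE
a=np.linspace(0,2*np.pi,72,endpoint=False)
for c in("top","scene"):
    s=snapshot(c); g=cv2.GaussianBlur(cv2.cvtColor(cv2.imread(f"pics/{c}0.png"),cv2.COLOR_BGR2GRAY).astype(np.float32),(0,0),.7)
    G=np.hypot(cv2.Sobel(g,5,1,0),cv2.Sobel(g,5,0,1))
    smp=lambda I,P:cv2.remap(I,*[v.astype(np.float32)[None] for v in proj(s,P).T],cv2.INTER_CUBIC)[0]
    def pts(p,r):
        L=[]
        for k in(.06,0,-.06):
            x=.01+r*np.cos(a);y=k+r*np.sin(a);L.append(np.c_[p[0]+np.cos(p[2])*x-np.sin(p[2])*y,p[1]+np.sin(p[2])*x+np.cos(p[2])*y,0*x+.035])
        return np.vstack(L)
    rim=lambda p:-np.minimum(smp(G,pts(p,p[3])),60).mean()
    o=DE(rim,[(.515,.54),(.295,.318),(-.05,.05),(.019,.025)],seed=1,maxiter=60)
    print(c,"rim",np.round(o.x,4),o.fun)
    t=np.linspace(-1,1,60)
    def edge(p):
        x=np.r_[.045*t,.045*t,0*t+.045,0*t-.045];y=np.r_[0*t+.095,0*t-.095,.095*t,.095*t]
        return -np.minimum(smp(G,np.c_[p[0]+np.cos(p[2])*x-np.sin(p[2])*y,p[1]+np.sin(p[2])*x+np.cos(p[2])*y,0*x+.035]),60).mean()
    o=DE(edge,[(.515,.54),(.295,.318),(-.05,.05)],seed=1,maxiter=60); print(c,"edge",np.round(o.x,4),o.fun)
```

```text
top rim [ 0.5242  0.3025 -0.0062  0.024 ] -55.056793212890625
top edge [0.5266 0.3073 0.0036] -41.248958587646484
scene rim [0.5213 0.2993 0.0008 0.019 ] -51.38395309448242
scene edge [ 0.5263  0.3067 -0.0062] -46.78490447998047
```

```bash
cat >> h.py <<'E'
def search(x0,y0,offs,z=.086):
    lin([x0,y0,.0895],.1)
    for dx,dy in offs:
        lin([x0+dx,y0+dy,z],.06); p=get_tool_pos(); f=get_contact_force()
        print((dx,dy),np.round(p,4),np.round(f,1))
        if p[2]<z+.0006 and f[2]<3: return x0+dx,y0+dy
E
python3 - <<'E'
from h import *
r=search(.534,.363,[(0,0),(.002,0),(.002,.002),(0,.002),(-.002,.002),(-.002,0),(-.002,-.002),(0,-.002),(.002,-.002)])
print(r)
if r:
    x,y=r
    for z in(.083,.079,.075): lin([x,y,z],.05); st()
E
```

```text
(0, 0) [0.534  0.364  0.0882] [-2.4 -0.3 10.1]
(0.002, 0) [0.5345 0.3641 0.0881] [-4.3 -0.2 10.7]
(0.002, 0.002) [0.5346 0.3656 0.0877] [-4.1  0.3  9.1]
(0, 0.002) [0.534  0.3655 0.0879] [-1.3 -0.6  8.8]
(-0.002, 0.002) [0.5335 0.3654 0.088 ] [ 0.6 -1.1  6.6]
(-0.002, 0) [0.5336 0.3639 0.0883] [0.3 0.8 6.9]
(-0.002, -0.002) [0.5337 0.3626 0.0886] [0.8 1.4 8.5]
(0, -0.002) [0.5342 0.3627 0.0885] [-3.3  2.1 10. ]
(0.002, -0.002) [0.5347 0.3628 0.0884] [-4.9  1.5 11.2]
None
```

Run:
```python
from h import *
r=search(.5365,.370,[(0,0),(.002,0),(.002,.002),(0,.002),(-.002,.002),(-.002,0)])
print(r)
if r:
    x,y=r
    for z in(.083,.079,.075): lin([x,y,z],.05); st()
```

```text
(0, 0) [0.5363 0.3698 0.0875] [-2.6 -0.4  7.8]
(0.002, 0) [0.5368 0.3697 0.0876] [-5.3 -0.9  9.2]
(0.002, 0.002) [0.5368 0.3712 0.0877] [-5.5 -2.8 10.6]
(0, 0.002) [0.5363 0.3712 0.0877] [-3.5 -2.9  8.7]
(-0.002, 0.002) [0.5357 0.3712 0.0876] [-1.2 -1.9  6.9]
(-0.002, 0) [0.5358 0.3697 0.0875] [ 0.2 -1.   5.7]
None
```

Run:
```python
from h import *
x,y=.536,.368
lin([x,y,.105],.1); hold(.15); st()
p=np.array(get_tool_pos()); fs=[]
for c in("top","scene"):
    s=snapshot(c); ctr=proj(s,[.53,.35,.07])[0].astype(int)
    f=s["frame"][ctr[1]-40:ctr[1]+40,ctr[0]-40:ctr[0]+40]; f=cv2.resize(f,None,fx=7,fy=7,interpolation=cv2.INTER_CUBIC)
    C=cyl(p,.018,p[2]-.055,p[2]+.02)
    for P,col in((cyl([.5365,.3665],.021,.035,.035)[:40],(0,255,0)),(C[:40],(0,255,255)),(C[40:],(255,255,0))):
        q=(proj(s,P)-(ctr-[40,40])+.5)*7; cv2.polylines(f,[q.astype(np.int32)],True,col,1)
    fs.append(f)
cv2.imwrite("pics/tilt.png",cv2.resize(np.hstack(fs),(800,400)))
```

```text
t 26.43 p [0.5354 0.3677 0.1037] op 0.0335 F [-0.14  0.68 -0.96] M [-0.052 -0.     0.05 ] j6 -1.07
```

View pics/tilt.png

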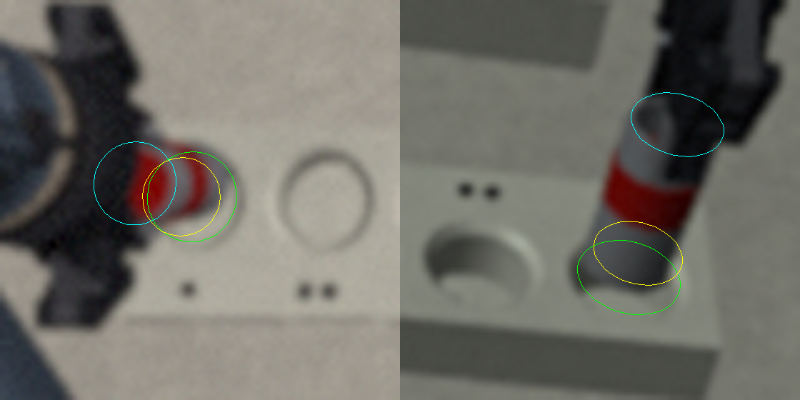

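Run:
```python
from h import *
fs=[]
for c in("top","scene"):
    s=snapshot(c); ctr=proj(s,[.536,.36,.07])[0].astype(int)
    f=s["frame"][ctr[1]-25:ctr[1]+25,ctr[0]-25:ctr[0]+25]; f=cv2.resize(f,None,fx=8,fy=8,interpolation=cv2.INTER_CUBIC)
    f=np.clip(f.astype(float)*1.6,0,255).astype(np.uint8); fs.append(f)
    for o in outline_of(s,"cup_red")[:1]:
        m=np.array(o["pixels"]).astype(np.uint8); 
        print(c,o["conf"],o["box"],"crop origin",ctr-25)
    P=np.array(get_tool_pos()); print("tool px",(proj(s,[P,P-[0,0,.055],P+[0,0,.02],[.5365,.3665,.035]])-(ctr-25)+.5)*8)
cv2.imwrite("pics/big.png",np.hstack(fs))
```

```text
top 0.62 [173.3, 221.0, 191.1, 237.6] crop origin [158 204]
tool px [[147.37409928 202.70303779]
 [201.20982609 218.30774439]
 [126.5640008  196.6692636 ]
 [219.09859821 219.023472  ]]
scene 0.95 [475.8, 235.5, 496.9, 275.9] crop origin [457 233]
tool px [[268.5881709  118.19419003]
 [223.0845493  267.63885266]
 [285.88674007  61.39222144]
 [205.96279052 307.19161197]]
```

View pics/big.png

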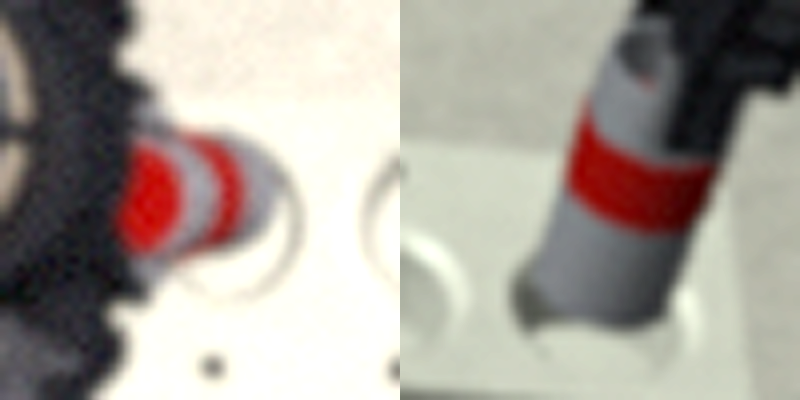

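Run:
```python
from h import *
x,y=.530,.372
lin([x,y,.096],.1)
r=search(x,y,[(0,0),(.002,-.001),(-.002,0),(0,.002),(0,-.003)],.085)
print(r)
if r:
    x,y=r
    for z in(.081,.077,.073,.069):
        lin([x,y,z],.05); st()
        if get_contact_force()[2]>9: break
```

```text
(0, 0) [0.5298 0.3718 0.0845] [ 0.3  0.5 -0.8]
(0.53, 0.372)
 t 27.75 p [0.5297 0.3718 0.0805] op 0.0339 F [-0.83  0.23 -0.43] M [ 0.06   0.035 -0.019] j6 -1.06
 t 28.0 p [0.5297 0.3718 0.0765] op 0.0338 F [ 0.09  0.2  -0.51] M [-0.024  0.018  0.007] j6 -1.06
 t 28.25 p [0.5297 0.3718 0.0725] op 0.0338 F [ 0.22  0.24 -0.77] M [-0.052  0.004 -0.009] j6 -1.06
 t 28.5 p [0.5297 0.3718 0.0685] op 0.0337 F [-0.35  0.23 -0.83] M [ 0.026  0.037 -0.019] j6 -1.06
```

Run:
```python
from h import *
x,y=.530,.372
for z in(.065,.0615,.059):
    lin([x,y,z],.05); st()
    if get_contact_force()[2]>6: break
gripper_to(.052); st("open"); hold(.1)
x,y,z=get_tool_pos(); lin([x,y,.15],.25); st()
fs=[]
for c in("top","scene"):
    s=snapshot(c); ctr=proj(s,[.536,.35,.05])[0].astype(int)
    for o in outline_of(s,"cup_red")[:1]: print(c,o["conf"],np.round(fit(s,np.array(o["pixels"]),lambda p:cyl(p,.018,.035,.08),[.5365,.3665])[0],4))
    f=s["frame"][ctr[1]-25:ctr[1]+25,ctr[0]-25:ctr[0]+25]; fs.append(cv2.resize(f,None,fx=8,fy=8,interpolation=cv2.INTER_CUBIC))
cv2.imwrite("pics/red.png",np.hstack(fs))
```

```text
t 28.75 p [0.5297 0.3718 0.0645] op 0.0337 F [ 0.56  0.84 -0.67] M [ 0.005  0.024 -0.015] j6 -1.06
 t 29.0 p [0.5297 0.3719 0.0611] op 0.0341 F [ 0.08 -0.14 -1.33] M [-0.042  0.017 -0.012] j6 -1.06
 t 29.25 p [0.5304 0.3723 0.0604] op 0.0339 F [-1.22 -0.    4.57] M [-0.096  0.412  0.075] j6 -1.06
open t 29.57 p [0.5298 0.3719 0.0584] op 0.0521 F [-0.39 -0.2  -0.25] M [-0.047  0.021  0.022] j6 -1.06
 t 30.18 p [0.5306 0.3723 0.1514] op 0.0518 F [-0.32 -0.   -0.8 ] M [ 0.006 -0.016  0.035] j6 -1.06
top 0.51 [0.5367 0.3644]
scene 0.8 [0.5444 0.3662]
```

View pics/red.png

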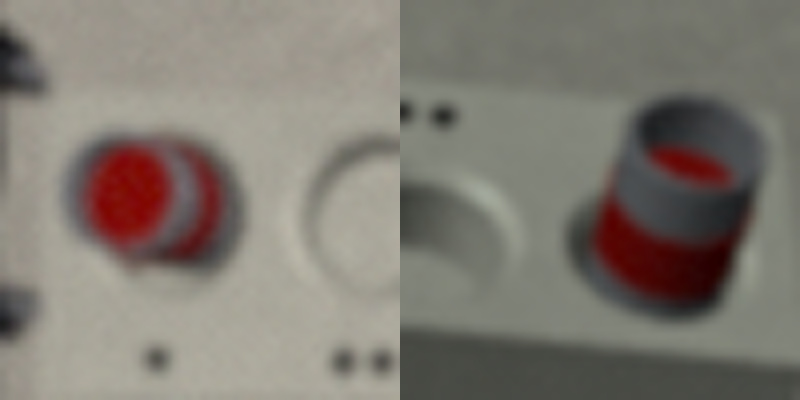

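Red is seated in pocket 1 (crop: band is just above the rim, mouth level). The held cup sat about (+7,-6) mm from the reported tool position, so I'll measure that offset during the blue pick as well.

Run:
```python
from h import *
x,y=.470,-.286
lin(list(get_tool_pos()[:2])+[.22],.3); gripper_to(.07,20)
go([x,y,.22],0); lin([x,y,.032],.25); gripper_to(.02,20); st("c1")
gripper_to(.052); go([x,y,.032],np.pi/2); gripper_to(.02); st("c2")
gripper_to(.046); lin([x,y,.055]); gripper_to(.02,25); st("grip")
for c in("top","scene"):
    s=snapshot(c); cv2.imwrite(f"pics/b_{c}.png",s["frame"])
    for o in outline_of(s,"cup_blue")[:1]: print(c,o["conf"],o["box"],np.round(fit(s,np.array(o["pixels"]),lambda p:cyl(p,.018,0,.075),[.47,-.286])[0],4))
lin([x,y,.22],.25)
go([.529,.312,.11],0); hold(.1); st("over")
fs=[]
for c in("top","scene"):
    s=snapshot(c); ctr=proj(s,[.536,.31,.07])[0].astype(int)
    f=s["frame"][ctr[1]-25:ctr[1]+25,ctr[0]-25:ctr[0]+25]; f=cv2.resize(f,None,fx=8,fy=8,interpolation=cv2.INTER_CUBIC)
    p=get_tool_pos(); C=cyl(p,.018,p[2]-.055,p[2]+.02)
    for P,col in((cyl([.5359,.3066],.021,.035,.035)[:40],(0,255,0)),(C[:40],(0,255,255))):
        cv2.polylines(f,[((proj(s,P)-(ctr-25)+.5)*8).astype(np.int32)],True,col,1)
    fs.append(f)
cv2.imwrite("pics/blue.png",np.hstack(fs))
```

```text
c1 t 34.73 p [ 0.471  -0.287   0.0338] op 0.0349 F [-0.02 -0.21  1.98] M [-0.048  0.14  -0.026] j6 -2.24
c2 t 36.73 p [ 0.47   -0.2861  0.032 ] op 0.034 F [-0.69  0.83  0.32] M [-0.034 -0.046  0.039] j6 -0.67
grip t 37.56 p [ 0.4701 -0.2862  0.0549] op 0.0338 F [ 0.05 -0.28  2.05] M [-0.099 -0.015 -0.033] j6 -0.67
scene 0.57 [178.2, 201.7, 197.3, 236.0] [ 0.4724 -0.2864]
over t 40.85 p [0.5298 0.3111 0.1104] op 0.0334 F [-0.01 -0.34 -0.94] M [ 0.008 -0.045  0.01 ] j6 -1.15
```

View pics/blue.png

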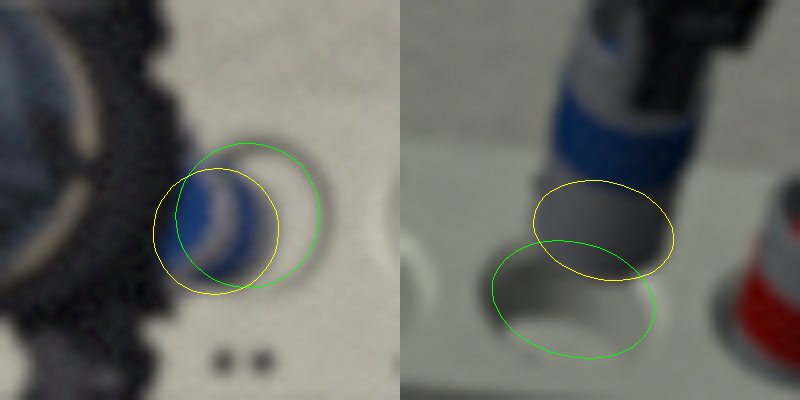

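Here the blue cup matches the tool position within about 2 mm (yellow outline), so red's offset was specific to that grip. I'll aim at the pocket centre.

Run:
```python
from h import *
x,y=.5348,.3065
lin([x,y,.096],.1)
r=search(x,y,[(0,0),(-.002,0),(-.002,.002),(-.004,.002),(-.004,0),(0,-.002),(.002,0)],.085)
print(r)
if r:
    x,y=r
    for z in(.080,.075,.070,.065,.061,.059):
        lin([x,y,z],.05); f=get_contact_force(); print(z,np.round(get_tool_pos(),4),np.round(f,1))
        if f[2]>(8 if z>.066 else 5): break
```

```text
(0, 0) [0.5345 0.3065 0.0846] [0.1 1.  0. ]
(0.5348, 0.3065)
0.08 [0.5344 0.3064 0.0795] [-0.5 -0.   0.1]
0.075 [0.5344 0.3063 0.0744] [-1.2  0.3 -1.2]
0.07 [0.5344 0.3063 0.0694] [ 0.2 -0.8 -0.1]
0.065 [0.5344 0.3063 0.0644] [-0.4  0.1 -0. ]
0.061 [0.5345 0.3064 0.0606] [ 0.4  0.4 -1.2]
0.059 [0.5352 0.3067 0.0599] [-0.7 -0.4  2.9]
```

Run:
```python
from h import *
gripper_to(.052); st("open"); x,y,z=get_tool_pos(); lin([x,y,.20],.25)
for c in("top","scene"):
    s=snapshot(c); cv2.imwrite(f"pics/f_{c}.png",s["frame"])
f=s["frame"]; ctr=proj(s,[.536,.34,.05])[0].astype(int); cv2.imwrite("pics/both.png",cv2.resize(f[ctr[1]-30:ctr[1]+30,ctr[0]-40:ctr[0]+40],None,fx=8,fy=8,interpolation=cv2.INTER_CUBIC))
X=[.466,.021,.23]; q=inverse_kinematics(X,R(0)); print(np.round(q,2))
best=min((abs(k[5]),yy) for yy in np.linspace(-3.1,3.1,63) for k in[inverse_kinematics(X,R(yy))] if k is not None); print(best)
goto(X,R(best[1])); gripper_to(.085,20); st("over cap")
```

```text
open t 43.58 p [0.5346 0.3064 0.0586] op 0.0518 F [-0.31  0.26  0.15] M [-0.001 -0.068  0.018] j6 -1.16
[-0.1  -0.1  -0.03  1.64  0.    1.47]
(np.float64(0.02808269203006919), np.float64(1.5000000000000004))
over cap t 45.96 p [0.4661 0.0213 0.23  ] op 0.0849 F [-0.06 -0.4   0.08] M [ 0.02   0.035 -0.006] j6 -0.03
```

View pics/both.png

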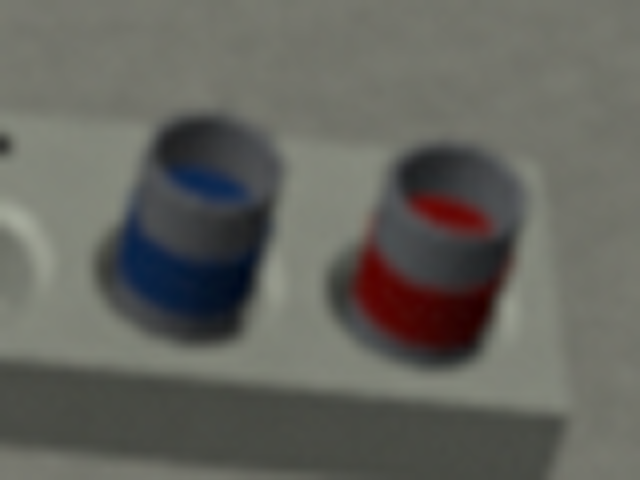

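Both cups are seated in pockets 2 and 1, upright and level in the crop. Now the cap.

```bash
cat >> h.py <<'E'
def turn(total,step=10):
    q0=np.array(get_joint_positions()); m0=get_torque()[2]
    n=int(abs(total)/step)
    for i in range(1,n+1):
        q=q0.copy(); q[5]+=np.radians(step*i)*np.sign(total); goto_joints(list(q)); m=get_torque()[2]
        print(step*i,"Mz",round(m,3),"t",round(get_time_s(),2))
        if abs(m-m0)>.2: return False,q
    return True,q
E
python3 - <<'E'
from h import *
lin([.466,.021,.131],.15); st("down")
gripper_to(.04,20); st("grip")
ok,q=turn(40); st(ok)
E
```

```text
down t 46.77 p [0.4666 0.0209 0.1319] op 0.0852 F [-0.95  0.34 -0.02] M [-0.001 -0.077 -0.036] j6 -0.03
grip t 47.27 p [0.4661 0.021  0.1312] op 0.0399 F [-0.16 -0.4  -0.75] M [-0.013  0.046 -0.001] j6 -0.03
10 Mz -0.018 t 47.57
20 Mz -0.031 t 47.86
30 Mz -0.006 t 48.15
40 Mz 0.016 t 48.44
True t 48.44 p [0.4661 0.021  0.1312] op 0.04 F [-0.16  0.06 -0.63] M [-0.011 -0.043  0.016] j6 0.66
```

Run:
```python
from h import *
fs=[]
for c in("top","scene"):
    s=snapshot(c); ctr=proj(s,[.466,.021,.13])[0].astype(int)
    f=s["frame"][ctr[1]-40:ctr[1]+40,ctr[0]-40:ctr[0]+40]; f=cv2.resize(f,None,fx=5,fy=5,interpolation=cv2.INTER_CUBIC)
    fs.append(np.clip(f*1.6,0,255).astype(np.uint8))
cv2.imwrite("pics/cap.png",np.hstack(fs)); st()
```

```text
t 48.54 p [0.4661 0.021  0.1311] op 0.0402 F [ 0.22 -0.39 -0.98] M [-0.03   0.029  0.005] j6 0.67
```

View pics/cap.png

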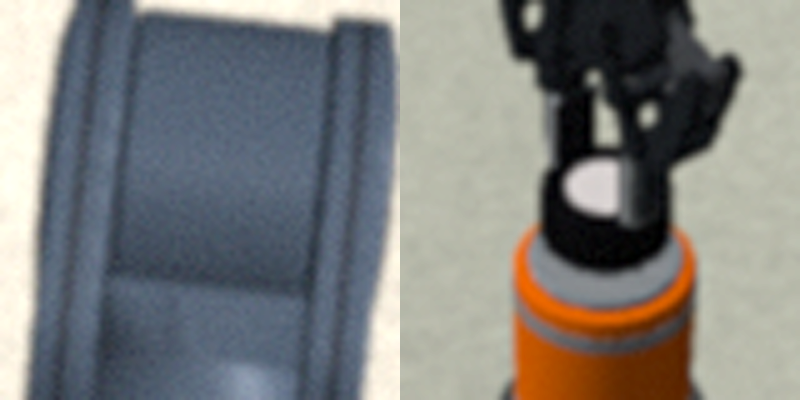

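Run:
```python
from h import *
s=snapshot("scene"); ctr=proj(s,[.466,.021,.13])[0].astype(int)
p=np.array(get_tool_pos()); Rr=np.array(get_ee_rot()); print(np.round(Rr,2).tolist())
for a in(.019,.009,0,-.01):
    for sg in(1,-1): print(a,sg,np.round((proj(s,p+Rr[:,0]*a+sg*Rr[:,2]*.021)[0]-(ctr-40)+.5)*5+[400,0]))
for z in(.117,.141,.125,.15): print("ring centre",z,np.round((proj(s,[.466,.021,z])[0]-(ctr-40)+.5)*5+[400,0]))
```

```text
[[0.0, -0.72, 0.69], [-0.0, 0.69, 0.72], [-1.0, -0.0, 0.0]]
0.019 1 [637. 265.]
0.019 -1 [575. 214.]
0.009 1 [637. 247.]
0.009 -1 [575. 196.]
0 1 [638. 231.]
0 -1 [575. 180.]
-0.01 1 [638. 213.]
-0.01 -1 [575. 162.]
ring centre 0.117 [606. 230.]
ring centre 0.141 [607. 187.]
ring centre 0.125 [606. 216.]
ring centre 0.15 [607. 171.]
```

The crop shows the fingertips ending at about (632,228), at cap-top height, so they closed above the cap. I need to go lower: step down and regrip until the fingers stall on the cap, then turn.

Run:
```python
from h import *
X=[.466,.021]; ok=False
for z in(.124,.118,.112):
    gripper_to(.074,20); lin(X+[z],.08); f=get_contact_force(); print("z",z,np.round(f,1))
    if f[2]>8: print("touch"); break
    gripper_to(.035,20); st("grip")
    if get_opening()>.048: ok=True; break
if ok and z>.112:
    gripper_to(.074,20); lin(X+[z-.004],.08); st("lower"); 
    if get_contact_force()[2]<8: gripper_to(.035,20); st("regrip")
```

```text
z 0.124 [ 0.2 -1.6 -0.2]
grip t 49.58 p [0.4657 0.0206 0.1242] op 0.0549 F [-1.85 -0.88  1.11] M [-0.326  0.384  0.07 ] j6 0.67
lower t 50.15 p [0.4657 0.0211 0.1195] op 0.0738 F [0.65 0.31 0.65] M [-0.019  0.058  0.036] j6 0.67
regrip t 50.46 p [0.4658 0.0208 0.1202] op 0.055 F [-2.35 -0.3   1.31] M [-0.226  0.342  0.048] j6 0.67
```

Gripped (opening 55 mm). Now turning.

Run:
```python
from h import *
ok,q=turn(80); st(ok)
if not ok:
    ok,q=turn(-40); st(ok)
```

```text
10 Mz 0.407 t 50.75
False t 50.75 p [0.4654 0.0194 0.1202] op 0.0551 F [-1.45 -5.38  1.47] M [-1.158  0.536  0.407] j6 0.84
10 Mz 0.057 t 51.04
False t 51.04 p [0.4657 0.0197 0.1202] op 0.0553 F [-0.48 -0.11 -0.17] M [-0.023  0.055  0.057] j6 0.67
```

Run:
```python
from h import *
ok,q=turn(-84,12); st(ok)
if ok:
    p=np.array(get_tool_pos()); lin(p+[0,0,.005],.05); st("test lift")
```

```text
12 Mz -0.009 t 51.36
24 Mz 0.005 t 51.67
36 Mz -0.013 t 51.99
48 Mz 0.006 t 52.31
60 Mz 0.016 t 52.62
72 Mz -0.024 t 52.94
84 Mz -0.01 t 53.26
True t 53.26 p [0.4658 0.02   0.1202] op 0.0549 F [0.78 1.2  0.3 ] M [ 0.201 -0.052 -0.01 ] j6 -0.79
test lift t 53.51 p [0.466  0.0199 0.1255] op 0.0549 F [ 0.36 -0.23 -0.53] M [ 0.146 -0.019 -0.028] j6 -0.8
```

Free in this direction; lifting.

Run:
```python
from h import *
p=np.array(get_tool_pos()); lin(p+[0,0,.085],.08); hold(.5); st("lifted")
s=snapshot("scene"); ctr=proj(s,[.466,.021,.16])[0].astype(int)
f=s["frame"][ctr[1]-60:ctr[1]+60,ctr[0]-50:ctr[0]+50]; a=cv2.resize(f,None,fx=4,fy=4)
t=proj(s,[.536,.337,.05])[0].astype(int); b=cv2.resize(s["frame"][t[1]-30:t[1]+30,t[0]-30:t[0]+30],(400,400)); b=cv2.copyMakeBorder(b,0,80,0,0,0)
cv2.imwrite("pics/end.png",np.hstack([a,b]))
```

```text
lifted t 55.23 p [0.466  0.0199 0.2105] op 0.0554 F [-0.4  -0.19 -0.58] M [-0.032  0.033  0.071] j6 -0.8
```

View pics/end.png

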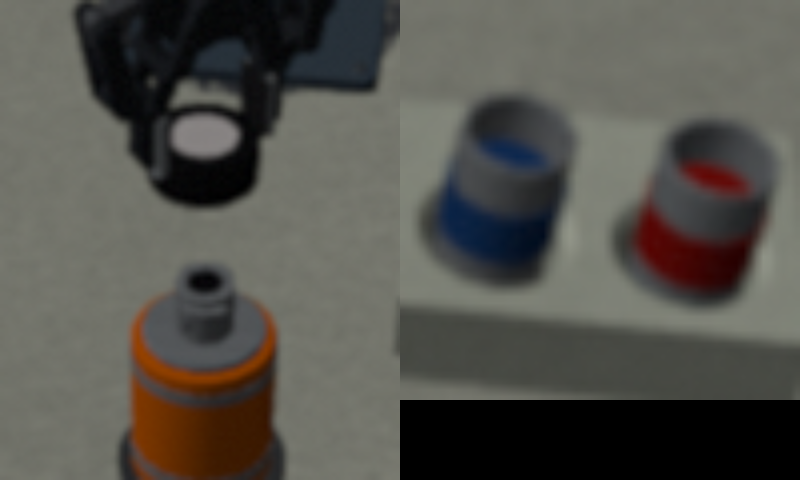

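The cap is in the gripper at (205,150), level and well above the bare neck at (205,290). Both cups are seated.

```bash
python3 -c "
from h import *
print(np.abs(get_qvel()).max()); st(); sign_off()"
```

```text
0.002435031534364155
 t 55.27 p [0.466  0.0199 0.2105] op 0.0553 F [ 0.79  0.56 -0.99] M [0.021 0.002 0.011] j6 -0.8
the job is handed in; nothing more can be done
```

I handed the job in at about 55 s of the 72 s allowed. Both cups are in their pockets and the gripper is holding the orange cap level and still, about 9 cm above where it sat. No verdict is reported.

- **Red cup, pocket 1:** the first insertion attempts jammed on the rim. The cup sat several millimetres off in the gripper, probably because the fingers had gripped it too high. I shifted the tool, and it then went down freely and I let it go. The camera fits of the seated cup disagreed: the top camera put it about 2 mm from the centre and the scene camera about 8 mm. The pocket leaves only about 3 mm of play, and in the pictures it looks seated and upright.
- **Blue cup, pocket 2:** it went straight in at the pocket centre, touched bottom at the expected height, and I let it go.
- **Cap:**
    - The first grip closed above the cap because the fingertips were higher than I had assumed, so I gripped it again lower down.
    - Turning one way met a hard stop within 10° at 0.41 Nm. Turning the other way it ran freely for 84° and lifted with no noticeable pull.
    - In the last check the finger opening was 55 mm and the joints were almost still. The last picture shows the bare neck under the cap and both cups seated.

I did not measure the green cap, the salt jar or the spatula again at the end. No move was aimed at them, but the red cup was picked up close to the spatula.

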